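# Find the unlocked cover of a gauge store and push it open

### The arm

A 6-joint arm with a two-finger parallel gripper is mounted at the origin on the work surface. World frame = base frame: x ahead of the robot, y to its left, z up, the work surface at z = 0. Lengths are in m, angles in degrees, forces in N, time in s.
With the tool pointing down it reaches from about 0.375 to 0.925 m from the base axis. Payload 5.7 kg.
Tool frame: the origin (TCP) lies between the finger pads; the fingertips stand 14 mm ahead of it and the grasp point (between the pads) lies 5 mm behind it; z points along the fingers, y is the line along which they close (so a half turn about z gives the same grasp; the last joint's range is limited). The gripper opens to 88 mm and grips with 3 to 60 N. Pads are 20 mm wide; open, the fingers measure 115 mm over their backs; the gripper's body (75 mm by 178 mm) begins 61 mm behind the grasp point.
Start: joints at [-80.793, 20.558, 86.54, -0, 72.909, -6.595], TCP at [0.163, -0.577, 0.237] pointing down, gripper open.
Joint ranges: [-170.27, 170.27], [-57.76, 135], [12.27, 136.19], [-55.21, 235.2], [11.17, 155.16], [-170.74, 170.74]. Speed limits (degrees/s): [136.94, 136.94, 180, 180, 180, 180].

### API

Orientations are given as a 3x3 rotation matrix whose columns are the frame's x, y, z axes.
In Python, from workcell import robot gives the robot as it stands.
- The arm moves only by the shell command python3 -m inch 'ROWS' [OPENING]. ROWS is JSON, a list that holds one entry, the list of rows, each a list of 4 numbers: the shift along the tool's x, y, z in mm, then the turn about the tool's z in rad. In form: [[[x, y, z, spin], ...]]. A call has exactly 8 rows; each row is the pose to reach, as a shift and turn from the pose commanded when the call began, along the tool's axes at that moment; what a row does not reach only later rows make up. A row lasts 1/10 s, in which the tool goes at most 50 mm and 8.59 degrees, less where a joint would pass 70% of its speed; a pose out of reach is approached as far as the arm can. A call with a gripper value outside its range is refused whole. OPENING is the finger opening in mm, from 0 to 87.8, set as the call begins (- or left out, the last holds). The fingers move at their own pace and stop on an object; the grip force is fixed at half the most. Time passes only in rows, so rows that repeat a pose let the fingers close, or fill a call up. It gives the time, the measured TCP pose, the force, the opening and the grip force at its end, in the units of the state.
- robot.get_obs(): the state, without advancing time (a new reading comes with each control period).
- robot.read_camera(name): name is "side" or "top" or "wrist"; returns (picture, depth): 400x640x3 uint8, red, green, blue; 400x640 float32, m along the optical axis (not along the pixel's ray), 0 where there is no reading.
- robot.get_calibration(name): a dict with "mtx" (3x3 intrinsics, pixels), "R" (3x3) and "t" (3): a world point X has camera coordinates R X + t; the wrist camera has in their place "tool_from_camera" (4x4, takes a point from camera to tool coordinates, whose origin is the TCP and whose axes are the flange's). Camera axes: x right, y down, z forward; pixel columns grow to the right and rows downward; lengths in m; the calibration is good to about 2 mm. A picture is of the moment at which its call begins: read the wrist's pose just before it. get_calibration takes no time and is no camera call.
- robot.finish_job(): hands the job in; it is judged then, once.
The state is a dict: "clock": time; "q": joint angles; "dq": joint speeds; "tau": joint torques, N m; "eef_pos": TCP position; "tcp_rot": TCP orientation; "force": force on the tool from outside, world axes, zero at the start; "wrist_torque": the same for the moment, N m; "gripper_width": finger opening in m; "finger_force": force on a finger pad.
Only numpy, scipy, OpenCV 4.12 (cv2) and the standard library are available. Lean on these libraries where they do the work, as an engineer would, in place of code of your own. Each camera call takes 0.05 s, during which the arm holds its last target. There are 200 camera calls.

### The job

Three of the four identical covers on the grey gauge store are locked and one is not, but they look alike. Press with a closed fingertip on the ribbed near end of one cover after another until you find the one that rocks, then push that end down until the cover is fully open, against its stop, and leave it open. Do not force the covers that hold firm, and do not pick up or shift any of the things standing about.

Things in the scene. Friction and masses are not known exactly. Their poses are not given: they have to be found in the camera images.
- chest: gauge store: grey case fixed to the bench, 130 mm (x) by 386 mm (y), top 80 mm up; origin under its centre, -x towards the robot. Four wells 102 x 70 mm in a row along y, under flush aluminium covers centred at y = -146, -60, 60, 146 mm, x = 0. Bars between wells 16 mm wide, the middle one 50 mm; near and far rims 14 mm. Over 90 N on case or covers damages it
- cover_1 (a joint): tilt of cover 1 (counted from the -y end), rad: 0 flush, closed; positive = near end down, far end up; 0.8 = its stop, fully open. Plate 99 (x) x 67 (y) x 6 mm, pivoted across its middle, 3 mm below its top. Locked: under 0.04 even at 20 N. Unlocked: the near end yields to 2 to 5 N all the way, the far end only to -0.06; friction leaves it where it is put
- cover_1_press (a point): where to press cover 1: on its top face at the strip of three dark ribs, 30 mm nearer than the pivot line, midway across; moves with the cover. The unlocked well is free to 45 mm below the top; a fingertip pressing straight down here, following the near end into the well, meets the stop 15 to 35 mm below the closed surface (less for a thick finger)
- cover_2 (a joint): tilt of cover 2 (counted from the -y end), rad: 0 flush, closed; positive = near end down, far end up; 0.8 = its stop, fully open. Plate 99 (x) x 67 (y) x 6 mm, pivoted across its middle, 3 mm below its top. Locked: under 0.04 even at 20 N. Unlocked: the near end yields to 2 to 5 N all the way, the far end only to -0.06; friction leaves it where it is put
- cover_2_press (a point): where to press cover 2: on its top face at the strip of three dark ribs, 30 mm nearer than the pivot line, midway across; moves with the cover. The unlocked well is free to 45 mm below the top; a fingertip pressing straight down here, following the near end into the well, meets the stop 15 to 35 mm below the closed surface (less for a thick finger)
- cover_3 (a joint): tilt of cover 3 (counted from the -y end), rad: 0 flush, closed; positive = near end down, far end up; 0.8 = its stop, fully open. Plate 99 (x) x 67 (y) x 6 mm, pivoted across its middle, 3 mm below its top. Locked: under 0.04 even at 20 N. Unlocked: the near end yields to 2 to 5 N all the way, the far end only to -0.06; friction leaves it where it is put
- cover_3_press (a point): where to press cover 3: on its top face at the strip of three dark ribs, 30 mm nearer than the pivot line, midway across; moves with the cover. The unlocked well is free to 45 mm below the top; a fingertip pressing straight down here, following the near end into the well, meets the stop 15 to 35 mm below the closed surface (less for a thick finger)
- cover_4 (a joint): tilt of cover 4 (counted from the -y end), rad: 0 flush, closed; positive = near end down, far end up; 0.8 = its stop, fully open. Plate 99 (x) x 67 (y) x 6 mm, pivoted across its middle, 3 mm below its top. Locked: under 0.04 even at 20 N. Unlocked: the near end yields to 2 to 5 N all the way, the far end only to -0.06; friction leaves it where it is put
- cover_4_press (a point): where to press cover 4: on its top face at the strip of three dark ribs, 30 mm nearer than the pivot line, midway across; moves with the cover. The unlocked well is free to 45 mm below the top; a fingertip pressing straight down here, following the near end into the well, meets the stop 15 to 35 mm below the closed surface (less for a thick finger)
- loupe: black eyepiece loupe, a stepped round 30 mm across at the foot and 26 mm high, standing on the broad middle bar of the case; bystander, origin at its foot
- pin_jar: little round jar, 28 mm across and 28 mm high, standing on the broad middle bar of the case; bystander, origin at its foot
- steel_pot: open steel pot with two wire handles, 76 mm across its rim and 45 mm high, on the bench behind the case; bystander, origin at its foot
- bottle: clear bottle with a white cap, 48 mm across and 120 mm high, on the bench behind the case; bystander, origin at its foot
- pin_box: yellow plastic box 45 x 45 x 28 mm on the bench beside the case's -y end; bystander, origin under its centre
- setting_block: steel block 35 x 50 x 30 mm on the bench beside the case's +y end; bystander, origin under its centre
- small_case: wooden case 50 x 80 x 22 mm on the bench in front of the gauge store; bystander, origin under its centre

How it is judged:
By the outcome, as a careful person would: the job done as asked, in the order asked, and still so for the second after the job is handed in, with the robot touching nothing.
It also fails if it takes over 56 s, if anything falls off the work surface, if the arm or the gripper's body presses on something with over 40 N, if the wrist force passes 120 N, or if a joint passes its speed limit or range.

## Working session

There is one attempt and no reset: what is moved stays moved. The work goes in short steps, Python scripts to look and compute and a shell command to move; the robot and the scene stay as the last step left them, time stands still between calls to the robot, and variables do not carry over. Pictures are saved under pics/ and viewed, at most 10 in all, crops included, and the job is handed in when it is done.

```bash
mkdir -p pics; ls
python3 - <<'E'
from workcell import robot
import cv2,numpy as np
o=robot.get_obs();print(o)
for n in("top","side"):
    p,d=robot.read_camera(n);cv2.imwrite(f"pics/{n}0.png",p[...,::-1]);np.savez(f"{n}0.npz",p=p,d=d)
    print(robot.get_calibration(n))
print(robot.get_calibration("wrist"))
E
```

```text
pics
{'clock': 0.0, 'q': array([-8.07927133e+01,  2.05970133e+01,  8.65974547e+01,  1.28181789e-03,
        7.29079298e+01, -6.59471926e+00]), 'dq': array([ 0.04326204,  0.09237525, -0.08056985,  0.02545871, -0.08895814,
        0.1531661 ]), 'tau': array([ 9.24438355e-04, -5.15364897e+01, -2.70718485e+01,  6.77037332e-02,
        3.50027683e-02, -1.64579992e-04]), 'eef_pos': array([ 0.16328438, -0.57668048,  0.23582932]), 'tcp_rot': array([[ 9.62210286e-01,  2.72307355e-01, -2.64852108e-04],
       [ 2.72307390e-01, -9.62208689e-01,  1.76757311e-03],
       [ 2.26480160e-04, -1.77289821e-03, -9.99998403e-01]]), 'force': array([ 1.23095399,  0.26543252, -0.0021278 ]), 'wrist_torque': array([-0.00669447,  0.00489305,  0.01255251]), 'finger_force': 0.0, 'gripper_width': 0.08805855025133705}
{'mtx': array([[387.93202335,   0.        , 323.06508153],
       [  0.        , 387.93202335, 202.2355028 ],
       [  0.        ,   0.        ,   1.        ]]), 'R': array([[ 1.26970055e-02, -9.99919078e-01, -7.89736010e-04],
       [-9.92739869e-01, -1.25113610e-02, -1.19628671e-01],
       [ 1.1
[... 291 characters left out ...]
.47963231,  0.0153044 ],
       [-0.36265952, -0.68358211, -0.63339843],
       [ 0.31426017,  0.55015302, -0.77367448]]), 't': array([-0.4796557 ,  0.28537533,  0.6898299 ])}
{'mtx': array([[282.45883621,   0.        , 323.289322  ],
       [  0.        , 282.45883621, 203.73208235],
       [  0.        ,   0.        ,   1.        ]]), 'tool_from_camera': array([[ 1.51098374e-03, -9.54211026e-01, -2.99130465e-01,
         8.21400973e-02],
       [ 9.99998803e-01,  1.54177241e-03,  1.33071351e-04,
         1.03177756e-03],
       [ 3.34212948e-04, -2.99130308e-01,  9.54212213e-01,
        -1.47616143e-01],
       [ 0.00000000e+00,  0.00000000e+00,  0.00000000e+00,
         1.00000000e+00]])}
```

View pics/top0.png

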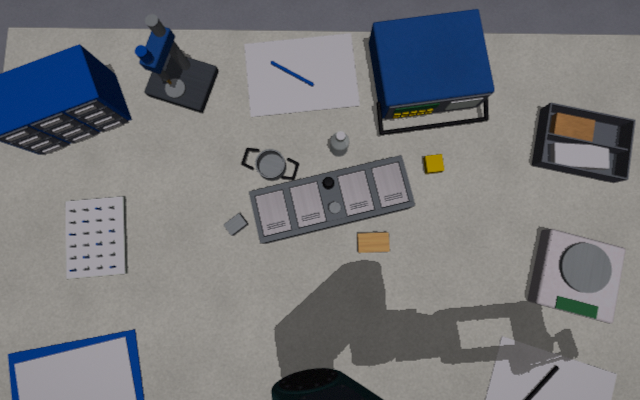

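```bash
cat > h.py <<'E'
import numpy as np,cv2
def cloud(d,K,R,t):
    v,u=np.indices(d.shape); P=np.stack([(u-K[0,2])/K[0,0]*d,(v-K[1,2])/K[1,1]*d,d],-1)
    return (P-t)@R
E
python3 - <<'E'
from workcell import robot
from h import *
z=np.load("top0.npz");c=robot.get_calibration("top")
W=cloud(z['d'],c['mtx'],c['R'],c['t'])
m=((W[...,2]>.068)&(W[...,2]<.092)&(z['d']>0)).astype(np.uint8)
m[:, :235]=0;m[:,425:]=0;m[:145]=0;m[250:]=0
n,l,s,_=cv2.connectedComponentsWithStats(m);k=1+s[1:,4].argmax();m=l==k
print(s[k],np.median(W[m][:,2]))
r=cv2.minAreaRect(W[m][:,:2].astype(np.float32)*1000);print(r)
print(cv2.boxPoints(r))
p=z['p'][140:260,215:455,::-1];cv2.imwrite("pics/crop.png",cv2.resize(p,None,fx=3.3,fy=3.3,interpolation=2))
E
```

```text
[ 249  155  167   89 8067] 0.07964253624986993
((598.1221923828125, -3.9555511474609375), (130.46954345703125, 386.8343811035156), 14.416939735412598)
[[ 486.78537  167.12895]
 [ 583.098   -207.52388]
 [ 709.459   -175.04005]
 [ 613.14636  199.61278]]
```

View pics/crop.png

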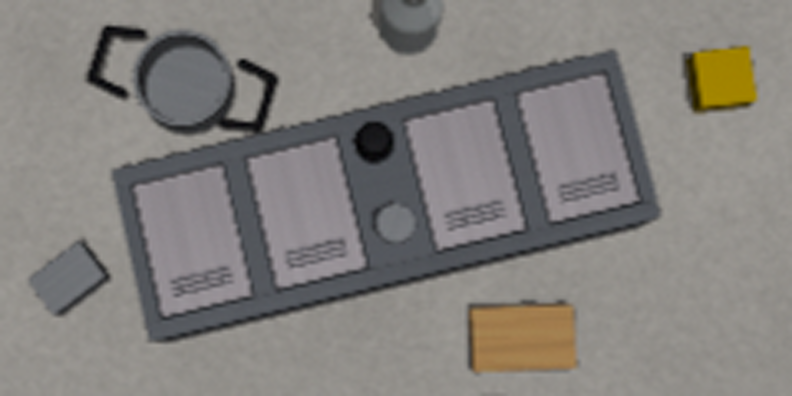

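```bash
cat > g.py <<'E'
from workcell import robot
import numpy as np
o=robot.get_obs();R=o['tcp_rot'];p=o['eef_pos']*1000
a=np.radians(14.42);C=np.array([598.1,-4.0]);A=np.array([[np.cos(a),-np.sin(a)],[np.sin(a),np.cos(a)]])
print(o['clock'],p.round(1),"tip z",round(p[2]-14,1),"F",o['force'].round(2),"w",round(o['gripper_width']*1000,1),"yaw",round(np.degrees(np.arctan2(R[1,0],R[0,0])),2))
print("local",((p[:2]-C)@A).round(1))
for i,y in enumerate((-146,-60,60,146)):
    w=np.r_[C+A@[-30,y],94]; print(i+1,w.round(1),"tool delta to touch",(R.T@(w-p)).round(1))
E
python3 g.py
```

```text
0.1 [ 163.3 -576.8  235.9] tip z 221.9 F [ 1.01 -0.17 -0.04] w 87.6 yaw 15.8
local [-563.8 -446.4]
1 [ 605.4 -152.9   94. ] tool delta to touch [ 540.8 -287.2  142.4]
2 [584.  -69.6  94. ] tool delta to touch [ 542.9 -373.2  142.6]
3 [554.1  46.6  94. ] tool delta to touch [ 545.8 -493.2  142.8]
4 [532.7 129.9  94. ] tool delta to touch [ 547.9 -579.1  142.9]
```

```bash
python3 -m inch '[[[40,-21,0,0.01],[80,-42,0,0.024],[122,-65,0,0.024],[164,-87,0,0.024],[206,-109,0,0.024],[248,-132,0,0.024],[290,-154,0,0.024],[332,-176,0,0.024]]]' 0 && python3 g.py
```

```text
clock: 0.9
eef_pos: [0.4358, -0.3158, 0.2365]
tcp_rot: [[0.968, 0.249, -0.0], [0.249, -0.968, 0.0], [-0.0, -0.0, -1.0]]
force: [0.7, 0.5, -0.3]
gripper_width: 0.0272
finger_force: 0.0
0.9 [ 435.8 -315.8  236.5] tip z 222.5 F [ 0.69  0.48 -0.27] w 27.2 yaw 14.42
local [-234.8 -261.6]
1 [ 605.4 -152.9   94. ] tool delta to touch [ 204.8 -115.5  142.5]
2 [584.  -69.6  94. ] tool delta to touch [ 204.8 -201.5  142.5]
3 [554.1  46.6  94. ] tool delta to touch [ 204.8 -321.5  142.6]
4 [532.7 129.9  94. ] tool delta to touch [ 204.8 -407.5  142.6]
```

```bash
python3 -m inch '[[[40,-23,0,0],[82,-46,10,0],[124,-70,30,0],[164,-92,60,0],[194,-110,90,0],[204,-115,115,0],[204,-115,124,0],[204,-115,124,0]]]' && python3 g.py
python3 - <<'E'
from workcell import robot
import cv2
p,d=robot.read_camera("wrist");cv2.imwrite("pics/w1.png",p[...,::-1])
E
```

```text
clock: 1.7
eef_pos: [0.6021, -0.155, 0.1109]
tcp_rot: [[0.968, 0.25, -0.004], [0.25, -0.968, 0.001], [-0.004, -0.002, -1.0]]
force: [-0.4, -0.4, -0.0]
gripper_width: 0.0004
finger_force: 0.0
1.7 [ 602.1 -155.   110.9] tip z 96.9 F [-0.37 -0.36 -0.02] w 0.4 yaw 14.47
local [ -33.7 -147.2]
1 [ 605.4 -152.9   94. ] tool delta to touch [ 3.8 -1.2 16.9]
2 [584.  -69.6  94. ] tool delta to touch [  3.9 -87.2  17.1]
3 [554.1  46.6  94. ] tool delta to touch [   4.  -207.2   17.4]
4 [532.7 129.9  94. ] tool delta to touch [   4.  -293.2   17.6]
```

View pics/w1.png

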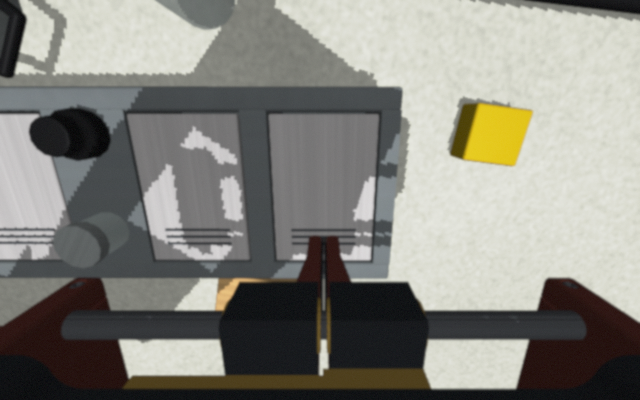

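The closed fingertip (323,240) stands over the ribs of cover 1 (rows 230–243); loupe at (70,133) and jar at (90,238) are well clear. Descending gently.

```bash
python3 -m inch '[[[3,-1,5,0],[3,-1,10,0],[3,-1,13,0],[3,-1,14,0],[3,-1,15,0],[3,-1,16,0],[3,-1,16.5,0],[3,-1,16.5,0]]]' && python3 g.py
```

```text
clock: 2.55
eef_pos: [0.6065, -0.1536, 0.0961]
tcp_rot: [[0.968, 0.249, -0.0], [0.249, -0.968, 0.0], [-0.0, -0.0, -1.0]]
force: [-0.4, 0.7, 0.7]
gripper_width: 0.0006
finger_force: 0.0
2.55 [ 606.5 -153.6   96.1] tip z 82.1 F [-0.41  0.73  0.69] w 0.6 yaw 14.43
local [ -29.1 -147. ]
1 [ 605.4 -152.9   94. ] tool delta to touch [-0.9 -1.   2.1]
2 [584.  -69.6  94. ] tool delta to touch [ -0.8 -87.    2.1]
3 [554.1  46.6  94. ] tool delta to touch [  -0.8 -207.     2.2]
4 [532.7 129.9  94. ] tool delta to touch [  -0.8 -293.     2.2]
```

```bash
python3 -m inch '[[[-0.5,-1,0.5,0],[-0.5,-1,1,0],[-0.5,-1,1.5,0],[-0.5,-1,2,0],[-0.5,-1,2.5,0],[-0.5,-1,3,0],[-0.5,-1,3,0],[-0.5,-1,3,0]]]' && python3 g.py|head -2
```

```text
clock: 3.35
eef_pos: [0.6057, -0.1527, 0.0941]
tcp_rot: [[0.968, 0.249, 0.0], [0.249, -0.968, -0.0], [0.0, 0.0, -1.0]]
force: [-2.4, 0.7, 8.4]
gripper_width: 0.0004
finger_force: 4.0
3.35 [ 605.7 -152.7   94.1] tip z 80.1 F [-2.37  0.7   8.39] w 0.4 yaw 14.43
local [ -29.6 -146. ]
```

```bash
python3 -m inch '[[[0,0,0.4,0],[0,0,0.7,0],[0,0,0.7,0],[0,0,0.7,0],[0,0,0.7,0],[0,0,0.7,0],[0,0,0.7,0],[0,0,0.7,0]]]' && python3 g.py|head -2
```

```text
clock: 4.15
eef_pos: [0.6057, -0.1527, 0.0941]
tcp_rot: [[0.968, 0.249, 0.0], [0.249, -0.968, -0.0], [0.0, 0.0, -1.0]]
force: [-3.2, 1.4, 13.6]
gripper_width: 0.0008
finger_force: 6.4
4.15 [ 605.7 -152.7   94.1] tip z 80.1 F [-3.15  1.42 13.57] w 0.8 yaw 14.43
local [ -29.6 -146. ]
```

Cover 1 holds firm. On to cover 2.

```bash
python3 -m inch '[[[0,0,-10,0],[0,-10,-25,0],[0,-45,-25,0],[0,-76,-25,0],[0,-86,-18,0],[0,-86,-8,0],[0,-86,-4,0],[0,-86,-3.5,0]]]' && python3 g.py && python3 -m inch '[[[0,0,0.5,0],[0,0,1,0],[0,0,1.5,0],[0,0,2,0],[0,0,2.5,0],[0,0,2.5,0],[0,0,2.5,0],[0,0,2.5,0]]]' && python3 g.py|head -2
```

```text
clock: 4.95
eef_pos: [0.5842, -0.0704, 0.0949]
tcp_rot: [[0.969, 0.249, -0.001], [0.249, -0.969, 0.0], [-0.001, -0.0, -1.0]]
force: [0.7, 0.1, -0.2]
gripper_width: 0.0005
finger_force: 0.0
4.95 [584.2 -70.4  94.9] tip z 80.9 F [ 0.66  0.11 -0.22] w 0.5 yaw 14.39
local [-30.  -60.8]
1 [ 605.4 -152.9   94. ] tool delta to touch [ 0.  85.2  0.9]
2 [584.  -69.6  94. ] tool delta to touch [-0.  -0.8  0.9]
3 [554.1  46.6  94. ] tool delta to touch [-1.000e-01 -1.208e+02  1.000e+00]
4 [532.7 129.9  94. ] tool delta to touch [-1.000e-01 -2.068e+02  1.000e+00]
clock: 5.75
eef_pos: [0.5846, -0.0697, 0.0937]
tcp_rot: [[0.968, 0.249, 0.001], [0.249, -0.968, -0.0], [0.0, 0.0, -1.0]]
force: [0.3, -2.5, 2.5]
gripper_width: 0.0003
finger_force: 1.5
5.75 [584.6 -69.7  93.7] tip z 79.7 F [ 0.34 -2.5   2.5 ] w 0.3 yaw 14.43
local [-29.5 -60.3]
```

```bash
python3 -m inch '[[[0,0,0.5,0],[0,0,1,0],[0,0,1.3,0],[0,0,1.3,0],[0,0,1.3,0],[0,0,1.3,0],[0,0,1.3,0],[0,0,1.3,0]]]' && python3 g.py|head -2
```

```text
clock: 6.55
eef_pos: [0.5844, -0.0694, 0.0922]
tcp_rot: [[0.968, 0.249, 0.0], [0.249, -0.968, 0.0], [0.0, -0.0, -1.0]]
force: [0.4, -2.1, 2.0]
gripper_width: 0.0006
finger_force: 1.3
6.55 [584.4 -69.4  92.2] tip z 78.2 F [ 0.45 -2.09  2.03] w 0.6 yaw 14.43
local [-29.6 -59.9]
```

It yields at 2 N: cover 2 moves. Following it down.

```bash
python3 -m inch '[[[0,0,1,0],[0,0,2,0],[0,0,3,0],[0,0,4,0],[0,0,5,0],[0,0,6,0],[0,0,7,0],[0,0,8,0]]]' && python3 g.py|head -2
```

```text
clock: 7.35
eef_pos: [0.5842, -0.0693, 0.0841]
tcp_rot: [[0.968, 0.249, -0.0], [0.249, -0.968, 0.0], [-0.0, -0.0, -1.0]]
force: [0.9, -0.1, 5.2]
gripper_width: 0.0003
finger_force: 1.6
7.35 [584.2 -69.3  84.1] tip z 70.1 F [ 0.85 -0.12  5.2 ] w 0.3 yaw 14.43
local [-29.7 -59.8]
```

```bash
python3 -m inch '[[[0,0,1,0],[0,0,2,0],[0,0,3,0],[0,0,4,0],[0,0,5,0],[0,0,6,0],[0,0,7,0],[0,0,7,0]]]' && python3 g.py|head -2
```

```text
clock: 8.15
eef_pos: [0.5839, -0.0695, 0.0768]
tcp_rot: [[0.968, 0.249, -0.001], [0.249, -0.968, 0.0], [-0.001, -0.0, -1.0]]
force: [-1.2, -0.9, 1.1]
gripper_width: 0.0003
finger_force: 0.8
8.15 [583.9 -69.5  76.8] tip z 62.8 F [-1.19 -0.88  1.12] w 0.3 yaw 14.43
local [-30.1 -59.9]
```

```bash
python3 -m inch '[[[0,0,0.5,0],[0,0,1,0],[0,0,1.5,0],[0,0,2,0],[0,0,2.5,0],[0,0,3,0],[0,0,3.5,0],[0,0,4,0]]]' && python3 g.py|head -2
```

```text
clock: 8.95
eef_pos: [0.5846, -0.0695, 0.0748]
tcp_rot: [[0.968, 0.249, 0.001], [0.249, -0.968, -0.0], [0.001, 0.0, -1.0]]
force: [-5.7, 1.2, 21.3]
gripper_width: 0.0006
finger_force: 9.1
8.95 [584.6 -69.5  74.8] tip z 60.8 F [-5.71  1.19 21.32] w 0.6 yaw 14.43
local [-29.4 -60. ]
```

Stop met at 19 mm depth, as the geometry predicts (21 N). Straight up, then look.

```bash
python3 -m inch '[[[0,0,-3,0],[0,0,-10,0],[0,0,-25,0],[0,0,-45,0],[0,0,-70,0],[0,0,-95,0],[-20,0,-115,0],[-40,0,-120,0]]]' && python3 g.py|head -2
python3 - <<'E'
from workcell import robot
from h import *
o=robot.get_obs();p,d=robot.read_camera("wrist");c=robot.get_calibration("wrist")
cv2.imwrite("pics/w2.png",p[...,::-1])
T=np.eye(4);T[:3,:3]=o['tcp_rot'];T[:3,3]=o['eef_pos'];M=T@c['tool_from_camera']
R=M[:3,:3].T;t=-R@M[:3,3]
W=cloud(d,c['mtx'],R,t)
a=np.radians(14.42);A=np.array([[np.cos(a),-np.sin(a)],[np.sin(a),np.cos(a)]])
L=(W[...,:2]-[.5981,-.004])@A*1000
for y in(-60,-146):
    m=(abs(L[...,1]-y)<15)&(abs(L[...,0])<48)&(d>0);x=L[m][:,0];z=W[m][:,2]*1000
    print(y,[(b,round(float(np.median(z[abs(x-b)<3])),1)) for b in range(-40,45,10) if (abs(x-b)<3).any()])
E
```

```text
clock: 9.75
eef_pos: [0.547, -0.0799, 0.1956]
tcp_rot: [[0.968, 0.25, 0.004], [0.25, -0.968, -0.001], [0.004, 0.002, -1.0]]
force: [0.7, -0.0, 0.2]
gripper_width: 0.0005
finger_force: 0.0
9.75 [547.  -79.9 195.6] tip z 181.6 F [ 0.72 -0.03  0.19] w 0.5 yaw 14.46
local [-68.4 -60.8]
-60 [(-40, 285.1), (-30, 49.8), (-20, 60.8), (-10, 70.6), (0, 81.0), (10, 91.5), (20, 101.6), (30, 111.8)]
-146 [(-40, 278.5), (-30, 79.6), (-20, 79.5), (-10, 79.2), (0, 79.4), (10, 79.6), (20, 79.8), (30, 79.7), (40, 79.8)]
```

View pics/w2.png

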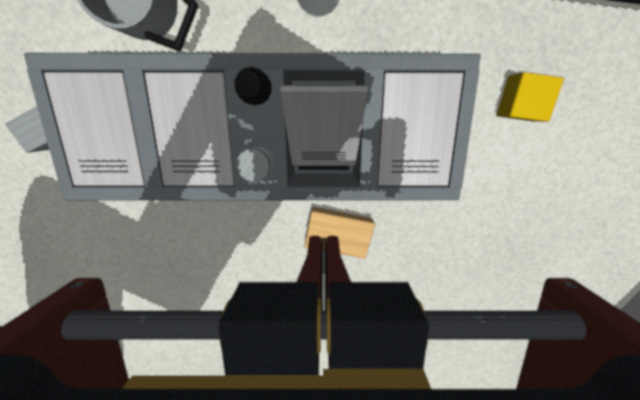

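Cover 2 (pixels 285–368, 80–165) stands open at a slope of 1.02, about 0.8 rad, which is its stop. The loupe (253,86), the jar (255,165) and the small case are undisturbed.

```bash
python3 -c "
from workcell import robot
print(robot.finish_job())"
```

```text
the job is handed in; nothing more can be done
None
```

Cover 2 was the unlocked one: it is now pushed fully open against its stop (about 0.8 rad) and left open. Cover 1 held firm at about 14 N, covers 3 and 4 were never pressed, nothing else was touched, and the job was handed in at about 10 s.

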